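# Flip the petri dishes' status marker

### The arm

A 6-joint arm with a two-finger parallel gripper is mounted at the origin on a cart in front of the work surface, level with it; the furniture and walls round the work are solid. World frame = base frame: x ahead of the robot, y to its left, z up, the work surface at z = 0. Lengths are in mm, angles in rad, forces in N, time in s.
With the tool pointing down it reaches from about 350 to 975 mm from the base axis. Payload 7.1 kg.
Tool frame: the origin (TCP) lies midway between the tips of the shut fingers; the grasp point (between the pads) lies ctrl.grip_point_offset behind it (ctrl.grip_point_offset is the distance from the TCP to the grasp point, in mm); z points along the fingers, y is the line along which they close (so a half turn about z gives the same grasp; the last joint's range is limited). The gripper opens to 88 mm and grips with 3 to 60 N. Pads are 20 mm wide; open, the fingers measure 115 mm over their backs; the gripper's body (75 mm by 178 mm) begins 61 mm behind the grasp point.
Start: joints at [-1.215, 0.423, 1.63, -0, 1.089, -0.019], TCP at [228.82, -581.589, 222.675] pointing down, gripper open.
Joint ranges: [-3, 3], [-0.9, 2.11], [0.09, 2.58], [-1.31, 4.45], [0.11, 2.69], [-2.54, 2.54]. Speed limits (rad/s): [2.39, 2.39, 3.01, 3.14, 3.14, 3.14].

### API

Orientations are given as a rotation vector (axis times angle).
In Python, from workcell import ctrl, get_image, close_job, finder gives the robot as it stands.
- The arm moves only by the tool servo_tool, never from a script. Its argument "deltas" is a list of rows, each a list of 2 entries, a list of its own where there are three numbers: the shift along the tool's x, y, z in mm, then the turn, a rotation vector about the tool's x, y, z in rad. A call has 1 to 5 rows; each row is the pose to reach, as a shift and turn from the pose commanded when the call began, along the tool's axes at that moment; what a row does not reach only later rows make up. A row lasts 1/12 s, in which the tool goes at most 41.7 mm and 7.16 degrees, less where a joint would pass 70% of its speed; a pose out of reach is approached as far as the arm can. A call with a gripper value outside its range is refused whole. "grip" is the closure, from -1 (fully open) to 1 (shut), so that 0 is half open, set as the call begins (left out, the last holds). The fingers move at their own pace and stop on an object; the grip force is fixed at half the most. Time passes only in rows, so rows that repeat a pose let the fingers close. It gives the time, the measured TCP pose, the force, the opening and the grip force at its end, in the units of the state.
- ctrl.get_obs(): the state, without advancing time (a new reading comes with each control period).
- get_image(name): name is "scene" or "top" or "wrist"; returns a dict with "frame" (420x560x3 uint8, blue, green, red), "depth" (420x560 float32, mm along the optical axis (not along the pixel's ray), 0 where there is no reading), "K" (3x3 intrinsics, pixels), "dist" ([k1, k2, p1, p2, k3] as OpenCV has them; the pictures are not rectified), "pose" (4x4, takes a point from camera to world coordinates). Camera axes: x right, y down, z forward; pixel columns grow to the right and rows downward; lengths in mm; the calibration is good to about 2 mm. A picture is of the moment at which its call begins.
- close_job(): hands the job in; it is judged then, once.
Trained networks look in a picture, given as the dict that the camera call returned (one of the last four; its "shot" number tells which), for a name from the list of things; names that differ only in an ending like _2 or _b are one class to them, and where a whole thing is asked for, a point or a joint stands for the part that bears it (a point fixed in the world has none). Each returns a list of dicts, best first, with "score" (0 to 1); they miss things now and then, are a little off and sometimes report something else, mostly with a low value. They report only what shows in the picture. A call takes as long as a camera call.
- finder.search_frame(query, picture): "rect" ([centre column, centre row, width, height] as shares, 0 to 1, of the picture: columns of its width, rows of its height, round what is visible of it).
- finder.silhouettes(query, picture): "mask" (420x560 bool, what is visible of it) and "rect" ([centre column, centre row, width, height] as shares, 0 to 1, of the picture: columns of its width, rows of its height, round what is visible of it).
The state is a dict: "t": time; "qpos": joint angles; "qvel": joint speeds; "joint_torque": joint torques, N m; "ee_pos": TCP position; "orientation": TCP orientation; "ft_force": force on the tool from outside, world axes, zero at the start; "moment": the same for the moment, N m; "width": finger opening in mm; "grasp_force": force on a finger pad.
Only numpy, scipy, OpenCV 4.12 (cv2) and the standard library are available. Lean on these libraries where they do the work, as an engineer would, in place of code of your own. Each camera call takes 0.05 s, during which the arm holds its last target. There are 200 camera calls.

### The job

The two stacked petri dishes have been read: push the paddle of the marker stand in front of them up with the fingertips and right over its pivot, until it lies flat on the far side with the barred face on top, then take the hand away. Push it only, without gripping or forcing the paddle, and leave the other two markers and everything else on the bench as they are.

Things in the scene. Friction and masses are not known exactly. Their poses are not given: they have to be found in the camera images.
- stand_dishes: marker stand in front of the stack of two petri dishes, fixed to the bench, one of three alike: base plate 80 (x) x 76 (y) x 10 mm, column 26 mm thick, hinge yoke, saddle block 44 x 40 mm under the paddle; origin at the centre of the underside. x points away from the robot, to the thing it marks (about 0.13 m behind it); y runs along the hinge; z up
- flag_dishes (a joint): angle of this stand's paddle, rad: 0 = level on the robot's side (-x of the stand), pi/2 = upright, pi = level on the far side, the face that was underneath now on top. Both ends are hard stops. Starts between 0 and 0.25. The hinge is stiff: the paddle stays where it is left; 1 to 2 N at the free edge moves it
- flag_dishes_pivot (a point): middle of this stand's hinge axis, fixed, 100 mm above the bench; axes as the stand's
- flag_dishes_edge (a point): middle of the paddle's free edge, moves with it. The paddle reaches from 12 to 68 mm from the pivot axis and is 96 mm wide along it: a 4 mm grey plate, its mid-plane through the axis, with 1.5 mm white faces inset 6 mm from the rim (7 mm in all); a raised dark ring marks the face on top at the start, a straight bar the other. Under its outer 45 mm the space is free down to the base plate or bench
- stand_bottle: marker stand in front of the amber bottle, fixed to the bench, one of three alike: base plate 80 (x) x 76 (y) x 10 mm, column 26 mm thick, hinge yoke, saddle block 44 x 40 mm under the paddle; origin at the centre of the underside. x points away from the robot, to the thing it marks (about 0.13 m behind it); y runs along the hinge; z up
- flag_bottle (a joint): angle of this stand's paddle, rad: 0 = level on the robot's side (-x of the stand), pi/2 = upright, pi = level on the far side, the face that was underneath now on top. Both ends are hard stops. Starts between 0 and 0.25. The hinge is stiff: the paddle stays where it is left; 1 to 2 N at the free edge moves it
- flag_bottle_pivot (a point): middle of this stand's hinge axis, fixed, 100 mm above the bench; axes as the stand's
- flag_bottle_edge (a point): middle of the paddle's free edge, moves with it. The paddle reaches from 12 to 68 mm from the pivot axis and is 96 mm wide along it: a 4 mm grey plate, its mid-plane through the axis, with 1.5 mm white faces inset 6 mm from the rim (7 mm in all); a raised dark ring marks the face on top at the start, a straight bar the other. Under its outer 45 mm the space is free down to the base plate or bench
- stand_tips: marker stand in front of the clear tip box, fixed to the bench, one of three alike: base plate 80 (x) x 76 (y) x 10 mm, column 26 mm thick, hinge yoke, saddle block 44 x 40 mm under the paddle; origin at the centre of the underside. x points away from the robot, to the thing it marks (about 0.13 m behind it); y runs along the hinge; z up
- flag_tips (a joint): angle of this stand's paddle, rad: 0 = level on the robot's side (-x of the stand), pi/2 = upright, pi = level on the far side, the face that was underneath now on top. Both ends are hard stops. Starts between 0 and 0.25. The hinge is stiff: the paddle stays where it is left; 1 to 2 N at the free edge moves it
- flag_tips_pivot (a point): middle of this stand's hinge axis, fixed, 100 mm above the bench; axes as the stand's
- flag_tips_edge (a point): middle of the paddle's free edge, moves with it. The paddle reaches from 12 to 68 mm from the pivot axis and is 96 mm wide along it: a 4 mm grey plate, its mid-plane through the axis, with 1.5 mm white faces inset 6 mm from the rim (7 mm in all); a raised dark ring marks the face on top at the start, a straight bar the other. Under its outer 45 mm the space is free down to the base plate or bench
- petri_lower: lower of the two stacked petri dishes, 62 mm across, 15 mm high, loose; origin at the centre of its underside
- petri_upper: upper petri dish, the same size, loose on the lower one; origin at the centre of its underside
- amber_bottle: amber glass bottle with black cap, 48 mm across, 90 mm high, loose; origin at the centre of its underside
- tip_box: clear box of pipette tips, 92 x 122 x 82 mm, loose; origin at the centre of its underside
- tape_roll: roll of tape lying flat, 75 mm across, 24 mm high, loose, on the robot's side of the stands; origin at the centre of its underside
- forceps: steel forceps lying flat, 14 x 128 x 6 mm, loose, on the robot's side of the stands; origin at the centre of its underside

How it is judged:
By the outcome, as a careful person would: the job done as asked, in the order asked, and still so for the second after the job is handed in, with the robot touching nothing.
It also fails if it takes over 40 s, if anything falls off the work surface, if the arm or the gripper's body presses on something with over 40 N, if the wrist force passes 120 N, or if a joint passes its speed limit or range.

## Working session

There is one attempt and no reset: what is moved stays moved. The work goes in short steps, Python scripts to look and compute and a tool call to move; the robot and the scene stay as the last step left them, time stands still between calls to the robot, and variables do not carry over. Pictures are saved under pics/ and viewed, at most 10 in all, crops included, and the job is handed in when it is done.

Besides the shell and the picture viewer there is one more tool, called by a JSON object that holds its "method" and its "body", one argument or row to a line. servo_tool: Moves the arm, as the interface text tells. Its arguments: {"type":"object","properties":{"deltas":{"type":"array","items":{"type":"array"}},"grip":{"type":"number"}},"required":["deltas"]}

```bash
mkdir -p pics; ls
cat > h.py <<'E'
import numpy as np, cv2
from workcell import ctrl,get_image,close_job,finder
def cloud(p):
    h,w=p['depth'].shape
    u,v=np.meshgrid(np.arange(w),np.arange(h))
    n=cv2.undistortPoints(np.stack([u,v],-1).reshape(-1,1,2).astype(np.float64),p['K'],np.array(p['dist'],float)).reshape(h,w,2)
    d=p['depth']; P=np.dstack([n[...,0]*d,n[...,1]*d,d])
    T=np.array(p['pose']); return P@T[:3,:3].T+T[:3,3]
E
python3 - <<'E'
from h import *
for n in ['scene','top']:
    p=get_image(n); cv2.imwrite(f'pics/{n}0.png',p['frame']); C=cloud(p); np.savez(f'{n}0.npz',C=C,f=p['frame'])
    for q in ['stand_dishes','flag_dishes','stand_bottle','stand_tips','petri_upper','amber_bottle','tip_box','tape_roll','forceps']:
        r=finder.silhouettes(q,p)[:3]
        for x in r:
            m=x['mask']&(p['depth']>0); c=C[m]
            if len(c): print(n,q,round(x['score'],2),np.round(np.array(x['rect'])*[560,420,560,420]),np.percentile(c,[3,50,97],axis=0).round().tolist())
print(ctrl.get_obs()['orientation'],ctrl.grip_point_offset)
E
```

```text
pics
scene stand_dishes 0.91 [270. 211.  48.  47.] [[581.0, -50.0, -0.0], [631.0, 3.0, 38.0], [755.0, 36.0, 109.0]]
scene flag_dishes 0.93 [272. 197.  42.  17.] [[579.0, -50.0, 99.0], [603.0, -2.0, 106.0], [647.0, 40.0, 110.0]]
scene stand_bottle 0.73 [167. 257.  47.  53.] [[473.0, 253.0, 5.0], [522.0, 291.0, 43.0], [568.0, 332.0, 118.0]]
scene petri_upper 0.64 [241. 202.  19.  11.] [[742.0, -20.0, 13.0], [763.0, 9.0, 27.0], [802.0, 33.0, 31.0]]
scene amber_bottle 0.54 [162. 233.  25.  40.] [[638.0, 244.0, 2.0], [650.0, 270.0, 67.0], [797.0, 289.0, 91.0]]
scene amber_bottle 0.2 [168. 238.  50.  14.] [[468.0, 253.0, 103.0], [493.0, 295.0, 115.0], [540.0, 340.0, 119.0]]
scene tip_box 0.97 [342. 182.  31.  36.] [[687.0, -335.0, 3.0], [707.0, -281.0, 57.0], [774.0, -254.0, 82.0]]
scene tape_roll 0.64 [253. 286.  35.  30.] [[356.0, 120.0, 2.0], [383.0, 153.0, 19.0], [423.0, 188.0, 26.0]]
scene forceps 0.55 [363. 256.  36.   9.] [[385.0, -170.0, 1.0], [395.0, -143.0, 4.0], [407.0, -88.0, 6.0]]
scene forceps 0.21 [341. 181.  32.  35.] [[688.0, -335.0, 5.0], [707.0, -281.0, 58.0], [773.0, -2
[... 588 characters left out ...]
5 [183. 220.  31.  25.] [[473.0, 254.0, 102.0], [503.0, 294.0, 113.0], [539.0, 340.0, 120.0]]
top petri_upper 0.64 [282. 135.  17.  15.] [[748.0, -20.0, 25.0], [774.0, 5.0, 30.0], [798.0, 31.0, 35.0]]
top amber_bottle 0.65 [199. 172.  15.  18.] [[638.0, 246.0, 18.0], [655.0, 260.0, 66.0], [677.0, 285.0, 93.0]]
top tip_box 0.56 [386. 153.  50.  48.] [[666.0, -381.0, 3.0], [716.0, -317.0, 80.0], [775.0, -257.0, 85.0]]
top tape_roll 0.5 [235. 258.  23.  19.] [[361.0, 118.0, 1.0], [392.0, 159.0, 23.0], [425.0, 189.0, 29.0]]
top forceps 0.54 [325. 258.  38.   8.] [[383.0, -180.0, -2.0], [389.0, -162.0, 2.0], [409.0, -77.0, 6.0]]
[-3.08659483e+00 -5.85257830e-01  2.86556839e-05] 18.700000000000003
```

Run:
```python
from h import *
for n in ['scene','top']:
    z=np.load(n+'0.npz');C=z['C'];C=np.nan_to_num(C)
    m=(C[...,2]>92)&(C[...,2]<125)&(C[...,0]>560)&(C[...,0]<730)&(abs(C[...,1])<90)
    c=C[m]; print(n,m.sum(),cv2.minAreaRect(c[:,:2].astype(np.float32)))
    A=np.c_[c[:,:2]-[650,0],np.ones(len(c))]
    k=c[:,0]<635; print('plane',np.linalg.lstsq(A[k],c[k,2],rcond=None)[0])
    for x in range(570,700,10):
        s=c[abs(c[:,0]-x)<5]
        if len(s): print(x,len(s),s[:,1].min().round(),s[:,1].max().round(),np.median(s[:,2]).round(1))
a=cv2.resize(np.load('top0.npz')['f'][110:290,150:430],(800,514),interpolation=cv2.INTER_CUBIC);cv2.imwrite('pics/t.png',a)
a=cv2.resize(np.load('scene0.npz')['f'][150:310,120:400],(800,457),interpolation=cv2.INTER_CUBIC);cv2.imwrite('pics/s.png',a)
```

```text
scene 393 ((616.2301025390625, -4.4097442626953125), (76.82240295410156, 98.23542022705078), 4.515440940856934)
plane [-7.49975672e-02 -1.32676228e-02  1.02713278e+02]
580 68 -54.0 40.0 107.3
590 76 -55.0 43.0 107.9
600 48 -48.0 43.0 107.3
610 49 -54.0 43.0 106.1
620 51 -52.0 45.0 104.7
630 24 -52.0 44.0 103.8
640 42 -32.0 33.0 100.9
650 34 -37.0 30.0 101.9
660 1 -27.0 -27.0 100.6
top 758 ((626.509765625, -2.9812583923339844), (89.764404296875, 95.80458068847656), 4.360315322875977)
plane [-1.13704602e-01 -8.98108821e-03  1.02895507e+02]
580 39 -33.0 40.0 108.8
590 102 -53.0 41.0 110.0
600 118 -53.0 40.0 109.1
610 103 -51.0 44.0 107.2
620 100 -51.0 44.0 106.5
630 106 -51.0 44.0 104.8
640 72 -48.0 32.0 102.3
650 68 -33.0 32.0 103.0
660 38 -30.0 17.0 95.2
670 12 -19.0 17.0 94.7
```

View pics/t.png

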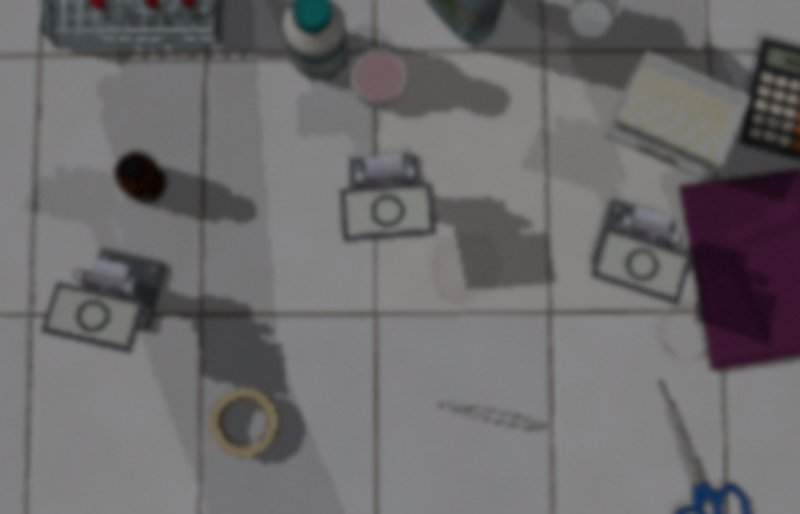

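View pics/s.png

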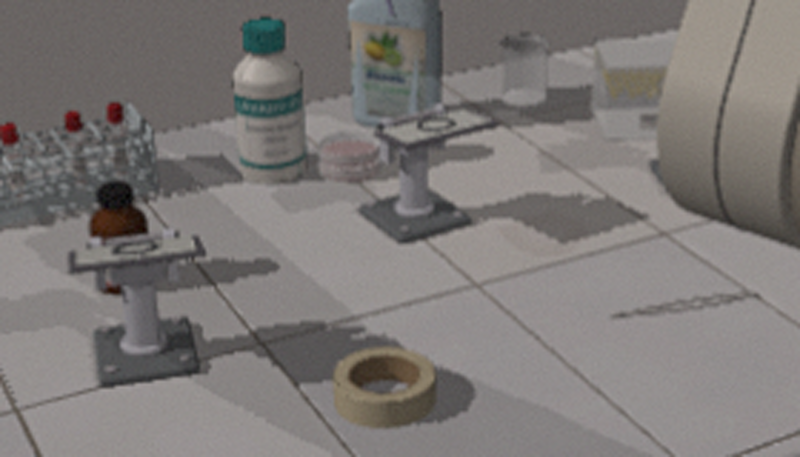

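```bash
cat >> h.py <<'E'
from scipy.spatial.transform import Rotation as Ro
PIV=np.array([649,-3,100.]); YAW=0.075
SX=np.array([np.cos(YAW),np.sin(YAW),0]); SY=np.array([-SX[1],SX[0],0]); SZ=np.array([0,0,1.])
def W(x,y,z): return PIV+SX*x+SY*y+SZ*(z-100)   # stand frame (z above bench)
def tool(tilt): # tool pointing tilt rad below horizontal, along stand x
    z=np.cos(tilt)*SX-np.sin(tilt)*SZ; y=-SY; return Ro.from_matrix(np.c_[np.cross(y,z),y,z])
def plan(way,start=None):
    """way: list of (pos,Rot) poses; rows limited to 38 mm, 6.5 deg; prints calls of 5"""
    if start is None:
        o=ctrl.get_obs(); start=(np.array(o['ee_pos']),Ro.from_rotvec(o['orientation']))
    rows=[];a=start
    for b in way:
        rv=(a[1].inv()*b[1]).as_rotvec(); d=b[0]-a[0]
        n=max(1,int(np.ceil(max(np.linalg.norm(d)/b[2] if len(b)>2 else np.linalg.norm(d)/38,np.degrees(np.linalg.norm(rv))/6.5))))
        rows+=[(a[0]+d*k/n,a[1]*Ro.from_rotvec(rv*k/n)) for k in range(1,n+1)]; a=b
    base=start
    for i in range(0,len(rows),5):
        print([[base[1].inv().apply(p-base[0]).round(0).astype(int).tolist(),(base[1].inv()*r).as_rotvec().round(2).tolist()] for p,r in rows[i:i+5]])
        base=rows[min(i+4,len(rows)-1)]
def obs():
    o=ctrl.get_obs(); R=Ro.from_rotvec(o['orientation']); d=np.array(o['ee_pos'])-PIV
    print('t',o['t'],'ee',np.round(o['ee_pos'],1),'stand',np.round([d@SX,d@SY,d[2]+100],1),'z',R.as_matrix()[:,2].round(2),'q',np.round(o['qpos'],2),'F',np.round(o['ft_force'],1))
E
python3 -c "
from h import *
obs()
plan([(np.array([420,-230,230.]),tool(np.pi/2)),(W(-115,0,170),tool(np.pi/4))])"
```

```text
t 1.0 ee [ 228.8 -581.6  222.7] stand [-462.4 -545.5  222.7] z [-0. -0. -1.] q [-1.22  0.42  1.63 -0.    1.09 -0.02] F [-0.2 -0.3 -0.4]
[[[28, -23, -1], [-0.0, 0.0, 0.03]], [[56, -47, -1], [-0.0, 0.0, 0.05]], [[84, -70, -2], [-0.0, 0.0, 0.08]], [[112, -94, -3], [-0.0, 0.0, 0.11]], [[139, -117, -3], [-0.0, 0.0, 0.14]]]
[[[24, -27, -1], [-0.0, 0.0, 0.03]], [[49, -54, -1], [-0.0, 0.0, 0.05]], [[73, -81, -2], [-0.0, 0.0, 0.08]], [[98, -108, -3], [-0.0, 0.0, 0.11]], [[122, -135, -3], [-0.0, 0.0, 0.14]]]
[[[21, -30, -1], [-0.0, 0.0, 0.03]], [[40, -59, 8], [-0.0, 0.11, 0.03]], [[59, -89, 16], [-0.0, 0.22, 0.03]], [[79, -118, 25], [-0.0, 0.34, 0.03]], [[98, -147, 34], [-0.01, 0.45, 0.03]]]
[[[13, -30, 16], [0.0, 0.11, -0.0]], [[26, -60, 32], [0.0, 0.22, 0.0]], [[39, -90, 47], [0.0, 0.34, 0.0]]]
```

{"method": "servo_tool", "body": {
  "deltas": [
    [[28,-23,-1],[0,0,0.03]],
    [[56,-47,-1],[0,0,0.05]],
    [[84,-70,-2],[0,0,0.08]],
    [[112,-94,-3],[0,0,0.11]],
    [[139,-117,-3],[0,0,0.14]]
  ],
  "grip": 1
}}

```text
t: 1.42
ee_pos: [315.9, -420.4, 225.9]
orientation: [3.12, 0.365, 0.0]
ft_force: [-0.1, -0.2, 0.1]
width: 58.0
grasp_force: 0.0
```

{"method": "servo_tool", "body": {
  "deltas": [
    [[24,-27,-1],[0,0,0.03]],
    [[49,-54,-1],[0,0,0.05]],
    [[73,-81,-2],[0,0,0.08]],
    [[98,-108,-3],[0,0,0.11]],
    [[122,-135,-3],[0,0,0.14]]
  ]
}}

```text
t: 1.83
ee_pos: [403.3, -260.6, 229.1]
orientation: [3.138, 0.146, 0.001]
ft_force: [0.8, -0.7, 0.1]
width: 24.9
grasp_force: 0.0
```

```bash
python3 -c "
from h import *
obs()
plan([(W(-115,0,170),tool(np.pi/4))])"
```

```text
t 1.8333 ee [ 403.3 -260.6  229.1] stand [-264.3 -238.5  229.1] z [ 0. -0. -1.] q [-0.6   0.2   1.94  0.    1.    0.88] F [ 0.8 -0.7  0.1]
[[[19, -29, 7], [-0.0, 0.1, 0.0]], [[38, -59, 15], [-0.0, 0.2, 0.0]], [[58, -88, 22], [-0.0, 0.29, 0.01]], [[77, -118, 30], [-0.0, 0.39, 0.01]], [[96, -147, 37], [-0.0, 0.49, 0.01]]]
[[[13, -30, 15], [-0.0, 0.1, 0.0]], [[26, -59, 31], [-0.0, 0.2, 0.0]], [[40, -89, 46], [-0.0, 0.29, 0.01]]]
```

{"method": "servo_tool", "body": {
  "deltas": [
    [[19,-29,7],[0,0.1,0]],
    [[38,-59,15],[0,0.2,0]],
    [[58,-88,22],[0,0.29,0.01]],
    [[77,-118,30],[0,0.39,0.01]],
    [[96,-147,37],[0,0.49,0.01]]
  ]
}}

```text
t: 2.25
ee_pos: [482.6, -109.1, 193.0]
orientation: [-3.026, -0.129, -0.743]
ft_force: [1.5, 2.0, -0.0]
width: 0.5
grasp_force: 0.0
```

{"method": "servo_tool", "body": {
  "deltas": [
    [[13,-30,15],[0,0.1,0]],
    [[26,-59,31],[0,0.2,0]],
    [[40,-89,46],[0,0.29,0.01]],
    [[40,-89,46],[0,0.29,0.01]]
  ]
}}

```text
t: 2.58
ee_pos: [513.4, -53.2, 188.6]
orientation: [-2.902, -0.156, -0.963]
ft_force: [1.1, -0.6, -0.5]
width: 0.6
grasp_force: 0.0
```

```bash
python3 -c "
from h import *
obs()
plan([(W(-115,0,70),tool(np.pi/4))])
p=get_image('wrist'); cv2.imwrite('pics/w1.png',p['frame'])
C=cloud(p); np.savez('w1.npz',C=C)
m=(C[...,2]>85)&(C[...,2]<125)&(C[...,0]>560)&(C[...,0]<740)&(abs(C[...,1])<90)
print(m.sum())
c=C[m]
if len(c):
  print(cv2.minAreaRect(c[:,:2].astype(np.float32)),c.min(0),c.max(0))
"
```

```text
t 2.5833 ee [513.4 -53.2 188.6] stand [-138.9  -39.9  188.6] z [ 0.59  0.11 -0.8 ] q [-0.29  0.19  2.29  1.32  0.29 -0.05] F [ 1.1 -0.6 -0.5]
[[[-13, -8, 28], [-0.02, 0.04, 0.0]], [[-26, -17, 56], [-0.03, 0.07, 0.0]], [[-39, -25, 84], [-0.05, 0.11, 0.01]], [[-51, -33, 112], [-0.06, 0.14, 0.01]]]
7237
((624.7239379882812, -4.15142822265625), (89.70012664794922, 95.62154388427734), 3.7309179306030273) [577.09393483 -54.53229996  86.36965434] [670.24830588  44.05016792 112.68262477]
```

View pics/w1.png

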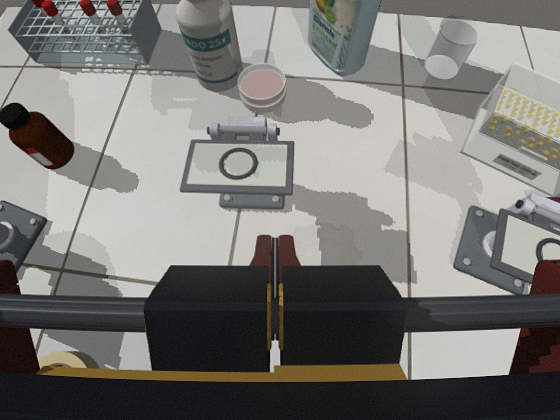

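```bash
python3 -c "
from h import *
plan([(W(-125,0,175),tool(0.7))])"
```

```text
[[[1, -12, 7], [-0.02, 0.08, 0.0]], [[2, -25, 14], [-0.04, 0.15, 0.0]], [[3, -37, 21], [-0.07, 0.23, 0.0]]]
```

{"method": "servo_tool", "body": {
  "deltas": [
    [[1,-12,7],[-0.02,0.08,0]],
    [[2,-25,14],[-0.04,0.15,0]],
    [[3,-37,21],[-0.07,0.23,0]],
    [[3,-37,21],[-0.07,0.23,0]],
    [[3,-37,21],[-0.07,0.23,0]]
  ]
}}

```text
t: 3.05
ee_pos: [523.8, -9.3, 181.5]
orientation: [-2.796, -0.153, -1.159]
ft_force: [-0.1, -0.6, 0.1]
width: 0.7
grasp_force: 0.0
```

```bash
python3 -c "
from h import *
obs()
plan([(W(-115,0,70),tool(.7))])"
```

```text
t 3.05 ee [523.8  -9.3 181.5] stand [-125.3    3.1  181.5] z [ 0.7   0.14 -0.7 ] q [-0.21  0.25  2.37  2.23  0.36 -0.9 ] F [-0.1 -0.6  0.1]
[[[-24, 4, 28], [-0.03, 0.03, -0.0]], [[-48, 7, 57], [-0.06, 0.05, -0.0]], [[-72, 11, 85], [-0.09, 0.08, -0.01]]]
```

{"method": "servo_tool", "body": {
  "deltas": [
    [[-24,4,28],[-0.03,0.03,0]],
    [[-48,7,57],[-0.06,0.05,0]],
    [[-72,11,85],[-0.09,0.08,-0.01]],
    [[-72,11,85],[-0.09,0.08,-0.01]],
    [[-72,11,85],[-0.09,0.08,-0.01]]
  ]
}}

```text
t: 3.47
ee_pos: [530.2, -11.1, 61.3]
orientation: [-2.83, -0.11, -1.289]
ft_force: [-0.7, 1.2, -0.0]
width: 0.5
grasp_force: 0.0
```

```bash
python3 -c "
from h import *
obs()
plan([(W(-52,0,69),tool(.7),22)])"
```

```text
t 3.4667 ee [530.2 -11.1  61.3] stand [-119.1    0.8   61.3] z [ 0.75  0.06 -0.66] q [-0.14  0.67  2.42  2.92  0.8  -1.56] F [-0.7  1.2 -0. ]
[[[12, 0, 11], [-0.0, 0.0, 0.0]], [[25, 0, 23], [-0.0, 0.01, 0.0]], [[37, 1, 34], [-0.0, 0.01, 0.0]], [[50, 1, 46], [-0.0, 0.02, 0.0]]]
```

{"method": "servo_tool", "body": {
  "deltas": [
    [[12,0,11],[0,0,0]],
    [[25,0,23],[0,0.01,0]],
    [[37,1,34],[0,0.01,0]],
    [[50,1,46],[0,0.02,0]],
    [[50,1,46],[0,0.02,0]]
  ]
}}

```text
t: 3.88
ee_pos: [603.9, -7.2, 79.1]
orientation: [-2.805, -0.111, -1.339]
ft_force: [0.8, -0.9, 0.5]
width: 0.2
grasp_force: 0.0
```

```bash
python3 -c "
from h import *
obs()
p=get_image('scene');cv2.imwrite('pics/s2.png',cv2.resize(p['frame'][130:310,150:430],(800,514),interpolation=cv2.INTER_CUBIC))
"
```

```text
t 3.8833 ee [603.9  -7.2  79.1] stand [-45.2  -0.8  79.1] z [ 0.78  0.06 -0.63] q [-0.1   0.64  2.29  2.92  0.68 -1.51] F [ 0.8 -0.9  0.5]
```

View pics/s2.png

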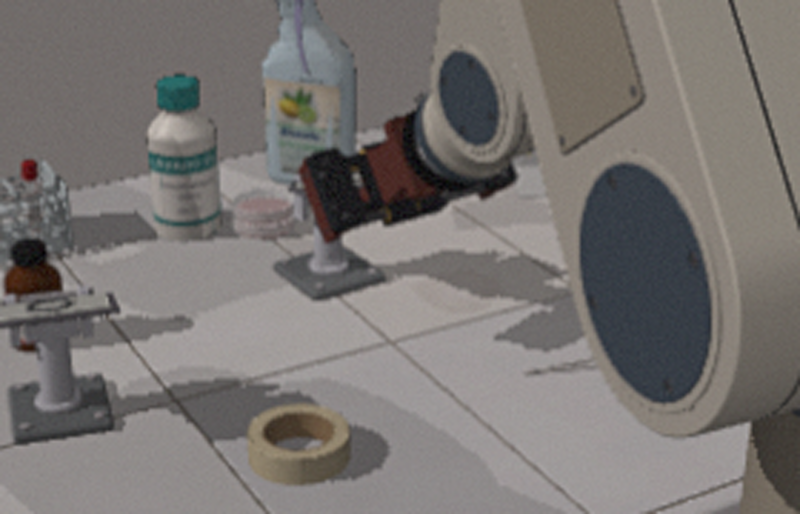

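```bash
cat >> h.py <<'E'
def arc(th,phi,rho=48,over=0):
    n=np.array([np.sin(th),np.cos(th)]);p=np.array([-np.cos(th),np.sin(th)])
    c=rho*p-n*(3.5+10*abs(np.cos(th-phi))-over)
    return (W(c[0],0,100+c[1]),tool(phi))
E
python3 -c "
from h import *
plan([arc(t,.55,over=2) for t in np.arange(.2,1.3,.2)])"
```

```text
[[[7, 0, -7], [-0.0, 0.07, 0.0]], [[14, -1, -14], [-0.0, 0.13, 0.0]], [[22, -1, -20], [-0.0, 0.13, 0.0]], [[31, -1, -24], [-0.0, 0.13, 0.0]], [[41, -1, -26], [-0.0, 0.13, 0.0]]]
[[[10, 0, 1], [0.0, 0.0, 0.0]], [[20, 0, 5], [0.0, 0.0, 0.0]]]
```

{"method": "servo_tool", "body": {
  "deltas": [
    [[7,0,-7],[0,0.07,0]],
    [[14,-1,-14],[0,0.13,0]],
    [[22,-1,-20],[0,0.13,0]],
    [[31,-1,-24],[0,0.13,0]],
    [[41,-1,-26],[0,0.13,0]]
  ]
}}

```text
t: 4.35
ee_pos: [603.8, -5.8, 124.9]
orientation: [-2.715, -0.106, -1.504]
ft_force: [-0.7, -0.2, -2.4]
width: 0.2
grasp_force: 0.9
```

```bash
python3 -c "
from h import *
obs()
plan([arc(t,.55,over=2) for t in np.arange(1.0,2.1,.2)])
p=get_image('wrist');cv2.imwrite('pics/w3.png',p['frame'])
"
```

```text
t 4.35 ee [603.8  -5.8 124.9] stand [-45.3   0.6 124.9] z [ 0.85  0.06 -0.53] q [-0.11  0.59  2.33  2.92  0.8  -1.52] F [-0.7 -0.2 -2.4]
[[[14, 1, 4], [-0.0, 0.01, 0.0]], [[24, 1, 7], [-0.0, 0.01, 0.0]], [[33, 1, 14], [-0.0, 0.01, 0.0]], [[41, 1, 22], [-0.0, 0.01, 0.0]], [[47, 1, 32], [-0.0, 0.01, 0.0]]]
[[[3, 0, 11], [0.0, 0.0, 0.0]]]
```

View pics/w3.png

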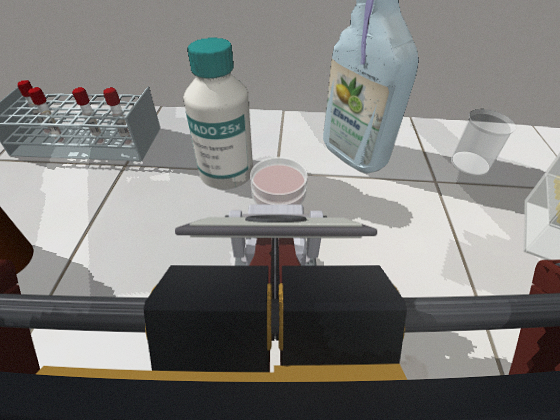

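{"method": "servo_tool", "body": {
  "deltas": [
    [[14,1,4],[0,0,0]],
    [[24,1,7],[0,0,0]],
    [[33,1,14],[0,0,0]],
    [[41,1,22],[0,0,0]],
    [[47,1,32],[0,0,0]]
  ]
}}

```text
t: 4.82
ee_pos: [657.9, -3.0, 149.2]
orientation: [-2.713, -0.106, -1.511]
ft_force: [-1.6, 0.0, -0.7]
width: 0.6
grasp_force: 0.6
```

```bash
python3 -c "
from h import *
obs()
plan([arc(t,.55,over=2) for t in np.arange(1.9,2.9,.2)])
"
```

```text
t 4.8167 ee [657.9  -3.  149.2] stand [  8.8  -0.6 149.2] z [ 0.85  0.06 -0.53] q [-0.09  0.55  2.22  2.91  0.65 -1.48] F [-1.6  0.  -0.7]
[[[-1, -1, 4], [0.0, 0.0, 0.0]], [[1, -1, 15], [0.0, 0.0, 0.0]], [[1, -1, 24], [0.0, 0.0, 0.0]], [[0, -1, 31], [0.0, 0.0, 0.0]], [[-2, -1, 39], [0.0, 0.0, 0.0]]]
```

{"method": "servo_tool", "body": {
  "deltas": [
    [[0,0,6],[0,0,0]],
    [[1,0,15],[0,0,0]],
    [[1,0,24],[0,0,0]],
    [[0,0,31],[0,0,0]],
    [[-2,0,39],[0,0,0]]
  ]
}}

```text
t: 5.23
ee_pos: [690.3, -0.6, 125.9]
orientation: [-2.714, -0.106, -1.51]
ft_force: [-1.9, -1.0, 0.8]
width: 0.6
grasp_force: 0.8
```

```bash
python3 -c "
from h import *
obs()
plan([arc(t,.6,over=o,rho=r) for t,o,r in [(2.8,1,48),(2.9,1,48),(3.0,1,48),(3.1,1,48),(3.1416,2,48)]])
"
```

```text
t 5.2333 ee [ 6.903e+02 -6.000e-01  1.259e+02] stand [ 41.3  -0.7 125.9] z [ 0.85  0.06 -0.53] q [-0.07  0.62  2.16  2.93  0.66 -1.49] F [-1.9 -1.   0.8]
[[[-1, -1, 2], [0.0, -0.04, 0.0]], [[-3, -1, 6], [0.0, -0.04, 0.0]], [[-5, -1, 9], [0.0, -0.04, 0.0]], [[-8, -1, 12], [0.0, -0.04, 0.0]], [[-10, -1, 14], [0.0, -0.04, 0.0]]]
```

{"method": "servo_tool", "body": {
  "deltas": [
    [[-1,0,3],[0,-0.04,0]],
    [[-3,0,6],[0,-0.04,0]],
    [[-5,0,9],[0,-0.04,0]],
    [[-8,0,12],[0,-0.04,0]],
    [[-10,0,14],[0,-0.04,0]]
  ]
}}

```text
t: 5.65
ee_pos: [697.0, -0.2, 111.5]
orientation: [-2.742, -0.107, -1.462]
ft_force: [-17.3, -1.3, 24.8]
width: 0.8
grasp_force: 12.5
```

```bash
python3 -c "
from h import *
obs()
p=get_image('wrist');cv2.imwrite('pics/w4.png',p['frame']); C=cloud(p)
m=(C[...,2]>85)&(C[...,2]<150)&(C[...,0]>655)&(C[...,0]<740)&(abs(C[...,1])<60)
c=C[m]
for y in (-38,38):
  for x in range(660,730,10):
    s=c[(abs(c[:,0]-x)<5)&(abs(c[:,1]-y)<8)]
    if len(s): print(y,x,len(s),np.median(s[:,2]).round(1))
"
```

```text
t 5.65 ee [ 6.970e+02 -2.000e-01  1.115e+02] stand [ 48.1  -0.8 111.5] z [ 0.83  0.06 -0.56] q [-0.07  0.64  2.13  2.93  0.61 -1.48] F [-17.3  -1.3  24.8]
-38 700 279 103.6
-38 710 355 103.0
-38 720 105 102.0
38 690 105 103.7
38 700 419 103.6
38 710 252 102.2
```

View pics/w4.png

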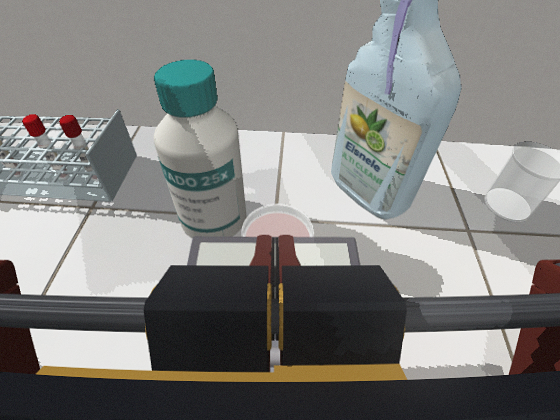

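{"method": "servo_tool", "body": {
  "deltas": [
    [[8,0,-6],[0,0,0]],
    [[25,0,-17],[0,0,0]],
    [[45,0,-35],[0,0,0]],
    [[55,0,-65],[0,0,0]],
    [[65,0,-100],[0,0,0]]
  ]
}}

```text
t: 6.12
ee_pos: [650.3, -3.4, 221.2]
orientation: [-2.744, -0.108, -1.457]
ft_force: [-1.2, -0.9, 0.5]
width: 0.7
grasp_force: 0.0
```

{"method": "servo_tool", "body": {
  "deltas": [
    [[15,0,-30],[0,0,0]],
    [[30,0,-60],[0,0,0]],
    [[30,0,-60],[0,0,0]],
    [[30,0,-60],[0,0,0]]
  ]
}}

```text
t: 6.45
ee_pos: [617.4, -5.8, 281.6]
orientation: [-2.742, -0.108, -1.463]
ft_force: [0.3, 0.8, -0.0]
width: 0.3
grasp_force: 0.0
```

```bash
python3 -c "
from h import *
obs()
p=get_image('wrist');cv2.imwrite('pics/w5.png',p['frame']); C=cloud(p)
m=(C[...,2]>85)&(C[...,2]<150)&(C[...,0]>655)&(C[...,0]<740)&(abs(C[...,1])<60)
c=C[m]
for y in (-38,0,38):
  for x in range(660,730,10):
    s=c[(abs(c[:,0]-x)<5)&(abs(c[:,1]-y)<8)]
    if len(s): print(y,x,len(s),np.median(s[:,2]).round(1))
"
```

```text
t 6.45 ee [617.4  -5.8 281.6] stand [-31.7  -0.4 281.6] z [ 0.83  0.06 -0.56] q [-0.1   0.17  2.24  2.6   0.28 -1.15] F [ 0.3  0.8 -0. ]
0 680 4 103.6
```

View pics/w5.png

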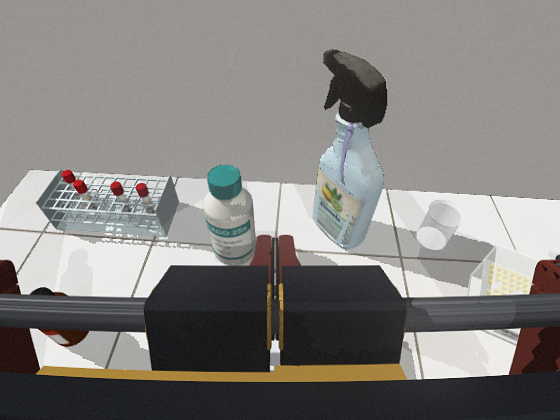

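```bash
python3 -c "
from h import *
ims=[]
for n in ('scene','top'):
  p=get_image(n); C=cloud(p); f=p['frame']
  ims.append(cv2.resize(f[100:310,130:430],(600,300) if n=='x' else (420,294),interpolation=cv2.INTER_CUBIC))
  c=C.reshape(-1,3); c=c[(c[:,2]>85)&(c[:,2]<125)&(c[:,0]>655)&(c[:,0]<735)&(abs(c[:,1])<60)]
  for x in range(660,730,10):
    s=c[abs(c[:,0]-x)<5]
    if len(s): print(n,x,len(s),np.median(s[:,2]).round(1))
  for q in ('petri_upper','petri_lower','flag_tips','flag_bottle'):
    for r in finder.silhouettes(q,p)[:1]: print(n,q,r['score'],np.median(C[r['mask']],axis=0).round())
cv2.imwrite('pics/f.png',np.vstack(ims))
"
```

```text
scene 660 57 100.0
scene 670 76 101.4
scene 680 63 101.7
scene 690 49 102.4
scene 700 49 101.8
scene 710 33 101.0
scene 720 4 99.5
scene petri_upper 0.77 [763.   8.  28.]
scene petri_lower 0.52 [749.  12.   7.]
scene flag_bottle 0.86 [493. 293. 115.]
top 660 50 101.8
top 670 120 102.6
top 680 103 103.3
top 690 100 104.4
top 700 111 103.4
top 710 104 102.3
top 720 20 101.2
top petri_upper 0.84 [775.   5.  30.]
top petri_lower 0.33 [687.   2. 103.]
top flag_tips 0.61 [ 556. -265.  107.]
top flag_bottle 0.96 [503. 295. 113.]
```

View pics/f.png

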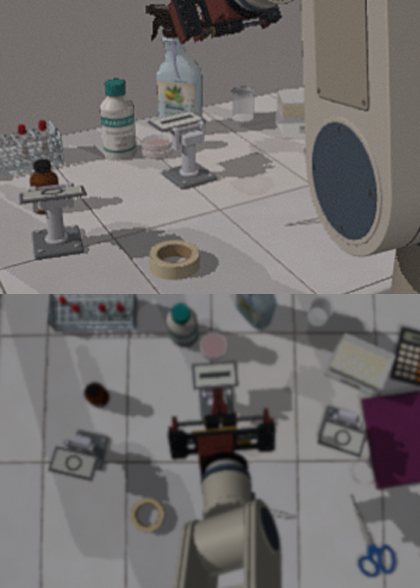

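The pictures show the paddle flat on the far side with the bar on top (top view, about 214,375). The other markers and the dishes haven't moved, and the hand is clear.

```bash
python3 -c "
from workcell import close_job
print(close_job())"
```

```text
the job is handed in; nothing more can be done
None
```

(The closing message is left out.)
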